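Set the overhang of a fixture plate and hold it down

ROBOT

A 6-joint arm with a two-finger parallel gripper is mounted at the origin on the work surface; the furniture and walls round the work are solid. World frame = base frame: x ahead of the robot, y to its left, z up, the work surface at z = 0. Lengths are in m, angles in degrees, forces in N, time in s.
With the tool pointing down it reaches from about 0.4 to 0.825 m from the base axis. Payload 7 kg.
Tool frame: the origin (TCP) lies midway between the tips of the shut fingers; the grasp point (between the pads) lies r.hold_point_z behind it (r.hold_point_z is the distance from the TCP to the grasp point, in m); z points along the fingers, x is the direction in which the jaws open and shut, and the axes are right-handed (so a half turn about z gives the same grasp; the last joint's range is limited). The gripper opens to 88 mm and grips with 3 to 60 N. Pads are 19 mm wide; open, the fingers measure 130 mm over their backs; the gripper's body (78 mm by 193 mm) begins 47 mm behind the grasp point.
Start: joints at [80.163, 20.546, 0.682, 0, -70.136, -16.507], TCP at [0.3, 0.605, 0.227] pointing down, gripper open.
Joint ranges: [-176.03, 176.03], [-82.01, 121.73], [-58.28, 71.71], [-173.87, 95.51], [-174.79, -0.11], [-173.66, 173.66]. Speed limits (degrees/s): [136.94, 136.94, 172.46, 180, 180, 180].

INTERFACE

Orientations are given as [roll, pitch, yaw] about the fixed x, y, z axes, in that order (R = Rz(yaw) Ry(pitch) Rx(roll)).
In Python, from plant import get_state, viewer, close_job, r gives the robot as it stands.
- The arm moves only by the tool apply_moves, never from a script. Its argument "plan" is a list of rows, each a list of 3 entries, a list of its own where there are three numbers: the closure in counts, from 0 (fully open) to 255 (shut), then the shift along the tool's x, y, z in units of 50 mm (1.0 is 50 mm), then the turn about the tool's z in units of 6 degrees (1.0 is 6 degrees). A call has 1 to 12 rows; each row shifts and turns the commanded pose from where the row before left it, along the tool's axes as they then stand; what a row does not reach is not made up. A row lasts 1/8 s, in which the tool goes at most 62.5 mm and 10.7 degrees, less where a joint would pass 70% of its speed; a pose out of reach is approached as far as the arm can. A call is refused whole if a number of a shift passes 1 or a number of a turn 1, either way. A call with a gripper value outside its range is refused whole. The fingers move at their own pace and stop on an object; "squeeze" is the grip in N (left out, the last holds). Time passes only in rows, so rows that do not move let the fingers close. It gives the time, the measured TCP pose, the force and the opening at its end, in the units of the state.
- get_state(): the state, without advancing time (a new reading comes with each control period).
- viewer.capture(name): name is "side" or "top"; returns a dict with "frame" (400x640x3 uint8, blue, green, red), "K" (3x3 intrinsics, pixels), "R" (3x3) and "t" (3): a world point X has camera coordinates R X + t. Camera axes: x right, y down, z forward; pixel columns grow to the right and rows downward; lengths in m; the calibration is good to about 2 mm. A picture is of the moment at which its call begins. There is no depth.
- close_job(): hands the job in, once; it reports no verdict.
The state is a dict: "time_s": time; "joints": joint angles; "qd": joint speeds; "joint_torque": joint torques, N m; "tcp_pos": TCP position; "eef_rot": TCP orientation; "contact_force": force on the tool from outside, world axes, zero at the start; "moment": the same for the moment, N m; "gripper_width": finger opening in m.
Only numpy, scipy, OpenCV 4.12 (cv2) and the standard library are available. Lean on these libraries where they do the work, as an engineer would, in place of code of your own. Each camera call takes 0.05 s, during which the arm holds its last target.

TASK

The aluminium plate lies on top of the narrow steel work rest. Without lifting it off the rest, slide it out towards the pointer gauge until its outer end is level with the gauge's pointer tip, to within 6 mm, lying straight along the rest and centred on it. It is then too far out to balance, so keep hold of it with the fingers so that it stays flat on the rest, and finish while holding it: do not let go, never let it tip, and leave the tape measure, the marker pen and the wood block where they are.

Things in the scene. Friction and masses are not known exactly. Their poses are not given: they have to be found in the camera images.
- plate: Loose flat bar of bare aluminium, 260 x 50 x 12 mm, about 0.28 to 0.52 kg, both ends alike. Origin at the centre of its underside; x along its length towards the outer end (the end nearer the gauge), y across its width, z up. At the start it balances on the rest, roughly centred and a little skewed.
- plate_end (a point): Middle of the top edge of the plate's outer end: x = +130 mm, y = 0, z = +12 mm in the plate's frame.
- rest: Steel work rest bolted to the bench (cannot move): foot plate 100 x 90 x 8 mm, web, and a flat table 100 x 40 x 12 mm whose top is 70 mm above the bench. Origin at the bench under its centre; x points outward along the table, towards the gauge's end; y across it. A centred plate stands over by 5 mm on either side.
- rest_edge (a point): Middle of the table's outer top edge: x = +50 mm, y = 0, z = +70 mm in the rest's frame. Once the plate's centre is beyond it the plate tips unless held.
- gauge: Length gauge bolted to the bench (cannot move): square steel foot 44 x 44 x 16 mm, 10 mm post 110 mm high, and a level pointer at the height of the plate. It stands beside the path of the plate's outer end, on the side away from the robot. Origin at the bench under the post; its axes are parallel to the rest's.
- gauge_tip (a point): Fine tip of the gauge's pointer, the mark: 40 mm from the post along the gauge's y, 77 mm above the bench, about 12 mm clear of a centred plate's side. The plate's outer end must come level with it along the rest's x axis. It lies 205 to 235 mm from the rest's centre, so the plate's centre ends 25 to 55 mm beyond the table's edge.
- tape_measure: Bystander: yellow tape measure, 35 x 88 x 64 mm, standing on the bench to the left. Origin under its centre.
- marker_pen: Bystander: marker pen, 17 x 135 x 16 mm, lying on the bench to the right of the rest and behind it. Origin under its centre.
- wood_block: Bystander: wood block, 45 x 100 x 40 mm, lying behind the rest. Origin under its centre.
- hose_point (a point): A fixed point on the stiff red air hose (a fixed obstacle, under 20 mm thick) that slants over the bench: from the bench's left edge near the robot at (0.2, 0.32, 0) m straight up through this point to (0.57, 0.005, 0.28) and on to a coil on the wall behind the rest. The plate passes under it.
There are look-alikes about, which are no part of the job. Leave any green look-alike of the rest alone.

How it is judged (in metres and radians):
At the end, for the whole second after the job is handed in: Plate end level with the pointer tip within 6 mm, plate straight along the rest within 4 degrees and centred within 10 mm, flat (0.05 rad), still, resting on the table (over 0.3 N), touching neither gauge nor wood block, and held by the fingers (over 1 N) (x of plate_end in the frame of gauge_tip between -0.006 and 0.006 m and y of plate in the frame of rest between -0.01 and 0.01 m and angle between the x axis of plate and the x axis of rest, either way round below 0.07 rad and angle between plate's own z axis and vertical below 0.05 rad and z of plate in the frame of rest between 0.064 and 0.075 m and contact force between plate and rest above 0.3 N and contact force between plate and gauge below 0.3 N and contact force between plate and wood_block below 0.3 N and contact force between the fingers and plate above 1 N and linear speed of plate below 0.01 m/s); the arm keeps its last pose, push and grip.
It fails at once if the plate tips by more than 0.15 rad (angle between plate's own z axis and vertical above 0.15 rad).
It fails at once if the plate is lifted more than 20 mm off the rest (z of plate in the frame of rest above 0.09 m).
It fails at once if the tape measure, marker pen or wood block is moved by more than 20 mm (distance of any of tape_measure, marker_pen, wood_block from where it was at the start of the episode above 0.02 m).
It also fails if it takes over 35 s, if anything falls off the work surface, if the arm or the gripper's body presses on something with over 40 N, if the wrist force passes 120 N, or if a joint passes its speed limit or range.

## Working session

There is one attempt and no reset: what is moved stays moved. The work goes in short steps, Python scripts to look and compute and a tool call to move; the robot and the scene stay as the last step left them, time stands still between calls to the robot, and variables do not carry over. Pictures are saved under pics/ and viewed, and the job is handed in when it is done.

Besides the shell and the picture viewer there is one more tool, called after "Request:" in YAML: its name, and indented under it one key for each argument. apply_moves: Moves the arm, as the interface text tells. Its arguments: {"type":"object","properties":{"plan":{"type":"array","items":{"type":"array"}},"squeeze":{"type":"number"}},"required":["plan"]}

```bash
ls; mkdir -p pics; python3 - <<'E'
from plant import get_state, viewer, r
import cv2,pickle
print(get_state(), r.hold_point_z)
for n in("side","top"):
    c=viewer.capture(n); cv2.imwrite(f"pics/{n}0.png",c["frame"]); pickle.dump(c,open(f"{n}0.pkl","wb")); print(n,c["K"],c["R"],c["t"])
E
```

```text
pics
{'time_s': 0.0, 'joints': array([ 8.01611262e+01,  2.05912055e+01,  6.35588424e-01, -2.13025492e-02,
       -7.01362354e+01, -1.65074956e+01]), 'qd': array([ 0.04039943, -0.15257081, -0.01074767,  0.01579083,  0.01272779,
       -0.06238696]), 'joint_torque': array([-1.52482065e-03, -5.82712448e+01,  2.93063629e+01,  6.99763566e+00,
        6.81553240e-03, -1.59062547e-04]), 'tcp_pos': array([0.29935822, 0.60445173, 0.22563535]), 'eef_rot': array([-1.79993099e+02, -9.37572911e-02, -1.16353629e+02]), 'contact_force': array([-1.35875838, -0.31734991, -0.35804999]), 'moment': array([ 0.00950657,  0.0277308 , -0.00463111]), 'gripper_width': 0.08774970228736534} 0.0188
side [[486.89087397   0.         325.51544604]
 [  0.         486.89087397 193.43791378]
 [  0.           0.           1.        ]] [[ 0.68894699 -0.72480476  0.0031775 ]
 [-0.61400816 -0.58595009 -0.52882556]
 [ 0.38515714  0.36238177 -0.84872459]] [-0.40753497  0.365243    1.07916171]
top [[373.81406507   0.         319.92857971]
 [  0.         373.81406507 205.80529142]
 [  0.           0.           1.        ]] [[-0.00517441 -0.99961123 -0.02739734]
 [-0.99462995  0.00797679 -0.10318735]
 [ 0.10336578  0.02671628 -0.99428454]] [-0.02942682  0.51874382  1.07798765]
```

View pics/side0.png

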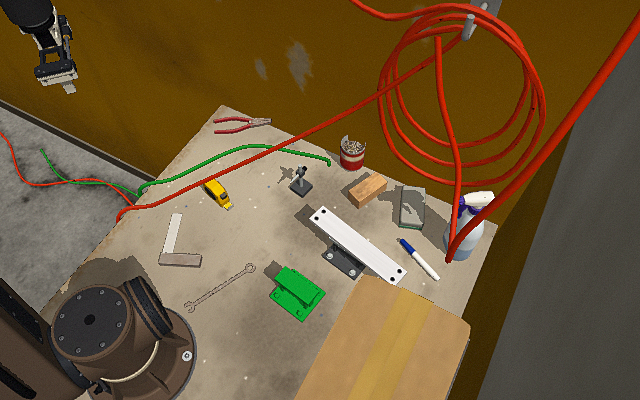

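View pics/top0.png

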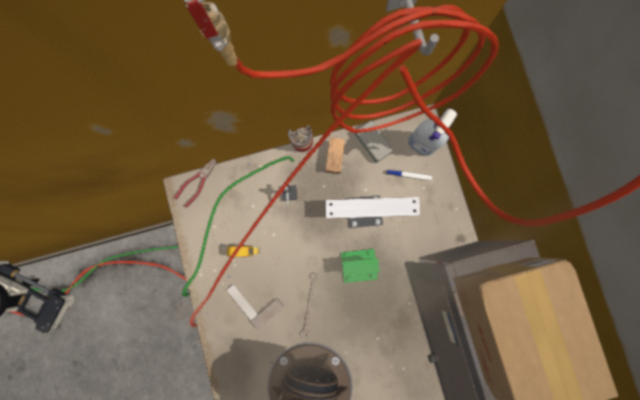

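Both views show the white bar with its dark rest at top (373,207) / side (357,245). The gauge, a dark foot with a post, is at top (288,193) / side (300,182). 

What could be mistaken for what:
- **Plate:** bar at top (373,207), or the square's blade at top (240,300).
- **Rest:** dark one under the bar at top (365,222), or the green one at top (360,265).
- **Gauge:** dark foot at top (288,193), or the grey piece at top (375,145).
- **Hose:** the red one, or the green one on the bench.

By the description I choose the bar, the dark rest and the gauge at (288,193), and check them in a close crop.

```bash
python3 - <<'E'
import cv2,pickle,numpy as np
a=pickle.load(open("side0.pkl","rb"))["frame"]; b=pickle.load(open("top0.pkl","rb"))["frame"]
cv2.imwrite("pics/sc.png",cv2.resize(a[140:300,270:430],(800,600) and None,fx=3.7,fy=3.7,interpolation=cv2.INTER_CUBIC))
cv2.imwrite("pics/tc.png",cv2.resize(b[130:240,265:435],None,fx=4.7,fy=4.7,interpolation=cv2.INTER_CUBIC))
E
```

```text
(no output)
```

View pics/sc.png

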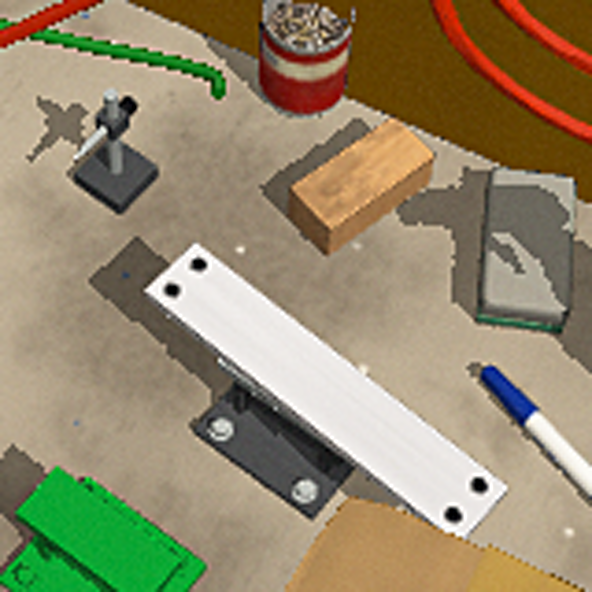

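View pics/tc.png

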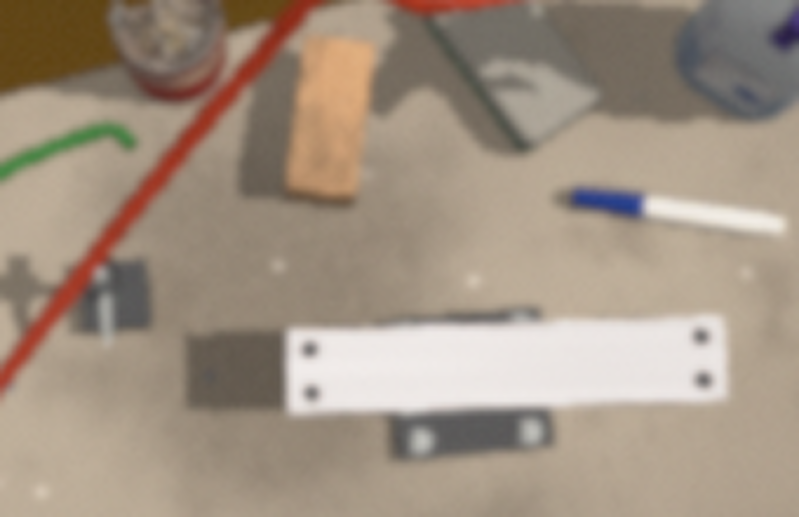

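The crops confirm the choice: a bar with four holes on the dark rest, and the gauge's white pointer tip at about top crop (107,342) / side crop (78,158). Next I measure.

```bash
cat > h.py <<'E'
import numpy as np,cv2,pickle
def load(n): return pickle.load(open(n+".pkl","rb"))
def ray(c,uv):
    d=c["R"].T@np.linalg.inv(c["K"])@np.array([uv[0],uv[1],1.]); return -c["R"].T@c["t"],d
def onz(c,uv,z):
    o,d=ray(c,uv); return o+d*(z-o[2])/d[2]
def proj(c,X):
    p=c["K"]@(c["R"]@np.array(X)+c["t"]); return p[:2]/p[2]
def tri(c1,u1,c2,u2):
    P=[c["K"]@np.c_[c["R"],c["t"]] for c in(c1,c2)]
    X=cv2.triangulatePoints(P[0],P[1],np.array(u1,float).reshape(2,1),np.array(u2,float).reshape(2,1))[:,0]; X=X[:3]/X[3]
    return X,proj(c1,X)-u1,proj(c2,X)-u2
def plate(c,box,z=.082,thr=200):
    x0,y0,x1,y1=box; f=c["frame"][y0:y1,x0:x1].astype(int)
    m=((f.min(2)>thr)).astype(np.uint8)
    n,l,s,_=cv2.connectedComponentsWithStats(m); k=1+np.argmax(s[1:,4])
    ct=max(cv2.findContours((l==k).astype(np.uint8),cv2.RETR_EXTERNAL,cv2.CHAIN_APPROX_NONE)[0],key=cv2.contourArea)[:,0]+[x0,y0]
    w=np.array([onz(c,p,z)[:2] for p in ct],np.float32)
    return cv2.minAreaRect(w), cv2.boxPoints(cv2.minAreaRect(w)), s[k]
E
python3 - <<'E'
from h import *
s,t=load("side0"),load("top0")
S=lambda u,v:(270+(u+.5)/3.7-.5,140+(v+.5)/3.7-.5); T=lambda u,v:(265+(u+.5)/4.7-.5,130+(v+.5)/4.7-.5)
np.set_printoptions(precision=4,suppress=True)
for n,c,b,thr in(("side",s,(300,200,412,290),185),("top",t,(320,190,430,222),170)):
    print(n,*plate(c,b,thr=thr))
print("tip",tri(s,S(78,158),t,T(107,342)), onz(t,T(107,342),.077),onz(s,S(78,158),.077))
print("postTop",tri(s,S(110,95),t,T(100,270)))
print("side corners",[onz(s,S(*p),.082) for p in((195,242),(146,291),(508,488),(463,538))])
print("top corners",[onz(t,T(*p),.082) for p in((286,328),(288,413),(723,317),(727,399))])
print("foot top",[onz(t,T(*p),.008) for p in((393,458),(552,443),(540,310))],"bolts",[onz(t,T(*p),.012) for p in((421,440),(531,431))])
print("foot side",[onz(s,S(*p),.008) for p in((192,425),(315,516))],"bolts",[onz(s,S(*p),.012) for p in((219,428),(305,490))])
print("gfoot side",[onz(s,S(*p),.016) for p in((72,175),(121,203),(158,172))])
print("gfoot top",[onz(t,T(*p),.016) for p in((78,328),(150,326),(147,262))])
print("table side corner",[onz(s,S(*p),.070) for p in((219,360),)])
E
```

```text
side ((0.5070751905441284, -0.18094147741794586), (0.05232159048318863, 0.25876739621162415), 1.3979820013046265) [[ 0.4778 -0.0522]
 [ 0.4841 -0.3109]
 [ 0.5364 -0.3096]
 [ 0.5301 -0.051 ]] [   9    6   98   79 2012]
top ((0.5084638595581055, -0.1810913234949112), (0.053866010159254074, 0.2609368860721588), 1.3722114562988281) [[ 0.4784 -0.0513]
 [ 0.4847 -0.3122]
 [ 0.5385 -0.3109]
 [ 0.5323 -0.05  ]] [   6    6   94   22 1708]
tip (array([0.5243, 0.0588, 0.0704]), array([ 0.0592, -0.0085]), array([-0.0551,  0.0726])) [0.5238 0.0578 0.077 ] [0.5214 0.0555 0.077 ]
postTop (array([0.5609, 0.0602, 0.1072]), array([ 0.5815, -0.0961]), array([-0.5461,  0.7311]))
side corners [array([ 0.5264, -0.0508,  0.082 ]), array([ 0.4776, -0.0533,  0.082 ]), array([ 0.5323, -0.3102,  0.082 ]), array([ 0.4883, -0.3107,  0.082 ])]
top corners [array([ 0.5307, -0.05  ,  0.082 ]), array([ 0.4798, -0.0508,  0.082 ]), array([ 0.5351, -0.3095,  0.082 ]), array([ 0.4863, -0.3103,  0.082 ])]
foot top [array([ 0.4561, -0.1164,  0.008 ]), array([ 0.465, -0.217,  0.008]), array([ 0.5499, -0.2113,  0.008 ])] bolts [array([ 0.4672, -0.134 ,  0.012 ]), array([ 0.4724, -0.2034,  0.012 ])]
foot side [array([ 0.4538, -0.1173,  0.008 ]), array([ 0.4623, -0.2198,  0.008 ])] bolts [array([ 0.4633, -0.1331,  0.012 ]), array([ 0.4699, -0.204 ,  0.012 ])]
gfoot side [array([0.5337, 0.0793, 0.016 ]), array([0.5413, 0.0369, 0.016 ]), array([0.5784, 0.0362, 0.016 ])]
gfoot top [array([0.5399, 0.0834, 0.016 ]), array([0.5408, 0.0374, 0.016 ]), array([0.582 , 0.0394, 0.016 ])]
table side corner [array([ 0.4784, -0.1181,  0.07  ])]
```

```bash
python3 - <<'E'
from h import *
s,t=load("side0"),load("top0")
np.set_printoptions(precision=3,suppress=True)
for c in(s,t): print(-c["R"].T@c["t"])
for u in((365,276),(470,325)):
  for v in((482,292),(572,262),(460,275),(535,240),(415,258)):
    print(u,v,tri(s,u,t,v))
print([proj(s,p) for p in((.57,.005,.28),)],[proj(t,p) for p in((.57,.005,.28),)])
a,b=s["frame"],t["frame"]
cv2.imwrite("pics/box.png",np.vstack([cv2.resize(a[250:400,290:490],None,fx=2,fy=2),cv2.resize(b[230:400,400:600],(400,300))]))
E
```

```text
[ 0.089 -0.472  1.11 ]
[ 0.404 -0.062  1.125]
(365, 276) (482, 292) (array([ 0.324, -0.328,  0.454]), array([-1.392,  0.271]), array([ 1.209, -1.572]))
(365, 276) (572, 262) (array([ 0.318, -0.372,  0.585]), array([ 31.418, -15.126]), array([-18.164,  44.114]))
(365, 276) (460, 275) (array([ 0.347, -0.314,  0.387]), array([-1.21 ,  0.237]), array([ 1.045, -1.362]))
(365, 276) (535, 240) (array([ 0.345, -0.358,  0.519]), array([ 29.665, -14.935]), array([-16.341,  41.842]))
(365, 276) (415, 258) (array([ 0.39 , -0.275,  0.243]), array([-7.218,  0.866]), array([ 6.762, -7.642]))
(470, 325) (482, 292) (array([ 0.367, -0.44 ,  0.378]), array([-35.591,  -1.476]), array([ 42.331, -29.172]))
(470, 325) (572, 262) (array([ 0.37 , -0.48 ,  0.457]), array([ 1.011, -0.318]), array([-0.805,  1.119]))
(470, 325) (460, 275) (array([ 0.398, -0.436,  0.302]), array([-35.353,  -2.617]), array([ 43.297, -28.215]))
(470, 325) (535, 240) (array([ 0.413, -0.48 ,  0.35 ]), array([-0.868,  0.259]), array([ 0.703, -0.944]))
(470, 325) (415, 258) (array([ 0.439, -0.414,  0.201]), array([-41.766, -10.018]), array([ 59.086, -28.609]))
[array([317.467, 131.256])] [array([300.318, 172.262])]
```

View pics/box.png

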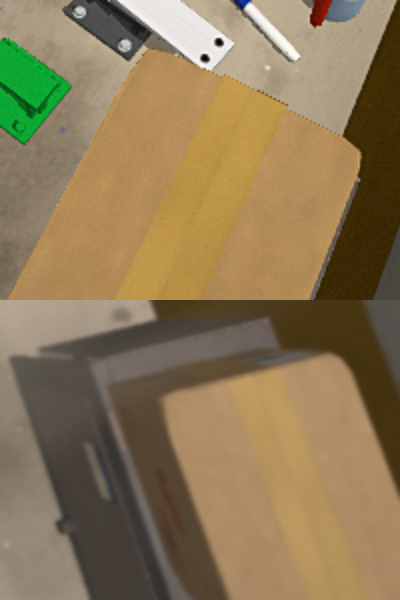

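```bash
python3 - <<'E'
from h import *
t=load("top0")
np.set_printoptions(precision=3,suppress=True)
for uv in((407,260),(420,256),(447,262),(535,240)):
  print(uv,[onz(t,uv,z)[:2] for z in(0,.1,.2,.3,.4)])
E
```

```text
(407, 260) [array([ 0.358, -0.289]), array([ 0.362, -0.269]), array([ 0.366, -0.249]), array([ 0.37 , -0.229]), array([ 0.374, -0.209])]
(420, 256) [array([ 0.369, -0.328]), array([ 0.373, -0.304]), array([ 0.376, -0.281]), array([ 0.379, -0.257]), array([ 0.382, -0.233])]
(447, 262) [array([ 0.352, -0.407]), array([ 0.356, -0.376]), array([ 0.361, -0.345]), array([ 0.366, -0.315]), array([ 0.37 , -0.284])]
(535, 240) [array([ 0.415, -0.666]), array([ 0.414, -0.613]), array([ 0.413, -0.559]), array([ 0.412, -0.505]), array([ 0.411, -0.452])]
```

Request:
apply_moves:
  plan:
    - [0,[0,0,-0.4],0.95]
    - [0,[0,0,-0.4],0.95]
    - [0,[0,0,-0.4],0.95]
    - [0,[0,0,-0.4],0.95]
    - [0,[0,0,-0.3],0.95]
    - [0,[0,0,0],0.95]
    - [0,[0,0,0],0.95]
    - [0,[0,0,0],0.95]
    - [0,[0,0,0],0.95]
    - [0,[0,0,0],0.95]
    - [0,[0,0,0],0.87]
    - [0,[0,0,0],0]
  squeeze: 40

```text
time_s: 1.6
tcp_pos: [0.2994, 0.6047, 0.3211]
eef_rot: [-180.0, -0.0, -178.5]
contact_force: [-0.6, -0.7, -0.8]
gripper_width: 0.0877
```

Request:
apply_moves:
  plan:
    - [0,[-0.15,-0.99,0],0]
    - [0,[-0.15,-0.99,0],0]
    - [0,[-0.15,-0.99,0],0]
    - [0,[-0.15,-0.99,0],0]
    - [0,[-0.15,-0.99,0],0]
    - [0,[-0.15,-0.99,0],0]
    - [0,[-0.15,-0.99,0],0]
    - [0,[-0.3,-0.85,0],0]
    - [0,[-0.3,-0.85,0],0]
    - [0,[-0.3,-0.85,0],0]
    - [0,[-0.3,-0.85,0],0]
    - [0,[-0.3,-0.85,0],0]

```text
time_s: 3.1
tcp_pos: [0.4412, 0.0478, 0.3217]
eef_rot: [180.0, 0.0, -178.4]
contact_force: [0.8, 0.9, 0.9]
gripper_width: 0.0876
```

Request:
apply_moves:
  plan:
    - [0,[-0.2,-0.97,0],0]
    - [0,[-0.2,-0.97,0],0]
    - [0,[-0.2,-0.97,0],0]
    - [0,[-0.2,-0.97,0],0]
    - [0,[-0.2,-0.97,0],0]
    - [0,[-0.2,-0.97,0],0]
    - [0,[0,0,0.6],0]
    - [0,[0,0,0.6],0]
    - [0,[0,0,0.6],0]
    - [0,[0,0,0.6],0]
    - [0,[0,0,0],0]

```text
time_s: 4.47
tcp_pos: [0.5067, -0.2398, 0.1994]
eef_rot: [179.9, -0.3, -178.5]
contact_force: [0.1, 0.1, 0.9]
gripper_width: 0.0876
```

```bash
cat > cap.py <<'E'
import sys,cv2,pickle
from plant import viewer,get_state
k=sys.argv[1]
for n in("side","top"):
    c=viewer.capture(n); cv2.imwrite(f"pics/{n}{k}.png",c["frame"]); pickle.dump(c,open(f"{n}{k}.pkl","wb"))
s=get_state(); print({q:s[q].round(2) if hasattr(s[q],'round') else s[q] for q in("time_s","joints","contact_force")}, s["tcp_pos"])
E
python3 cap.py 1
```

```text
{'time_s': 4.575, 'joints': array([-5.340e+00,  1.101e+01, -1.579e+01,  4.000e-02, -6.319e+01,
        6.840e+00]), 'contact_force': array([ 0.48, -0.03,  0.69])} [ 0.50870539 -0.24040126  0.20242555]
```

View pics/side1.png

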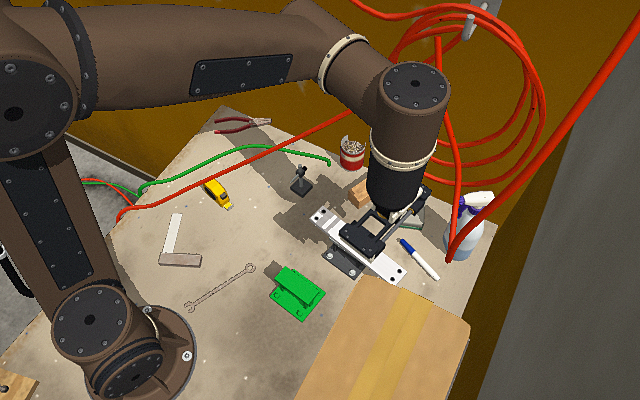

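View pics/top1.png

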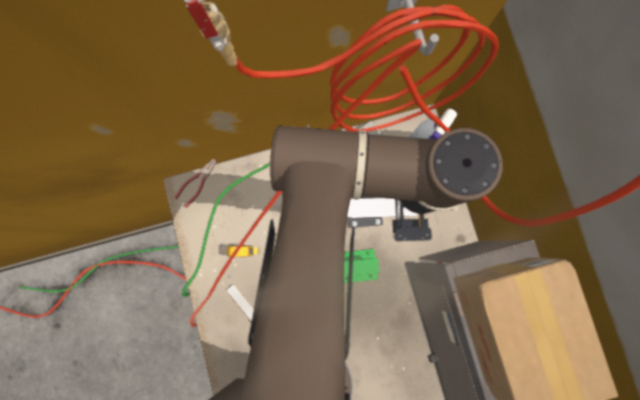

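```bash
python3 - <<'E'
from h import *
s,t=load("side1"),load("top1")
np.set_printoptions(precision=3,suppress=True)
print(tri(s,(415,83),t,(467,163)), "ring",tri(s,(345,62),t,(362,163)))
for z in(.4,.5,.6): print(z,[onz(t,p,z)[:2] for p in((275,130),(275,190),(430,195),(467,130))])
# side lower edge of cap
E
```

```text
(array([ 0.508, -0.24 ,  0.643]), array([ 0.382, -0.129]), array([-0.399,  0.552])) ring (array([ 0.521, -0.108,  0.586]), array([ 1.024, -0.263]), array([-1.094,  1.502]))
0.4 [array([0.633, 0.046]), array([0.512, 0.045]), array([ 0.499, -0.257]), array([ 0.627, -0.333])]
0.5 [array([0.601, 0.031]), array([0.497, 0.03 ]), array([ 0.486, -0.23 ]), array([ 0.597, -0.296])]
0.6 [array([0.57 , 0.016]), array([0.482, 0.016]), array([ 0.473, -0.203]), array([ 0.566, -0.259])]
```

Request:
apply_moves:
  plan:
    - [0,[0,0,0.6],0]
    - [0,[0,0,0.6],0]
    - [0,[0,0,0.6],0]
    - [0,[0,0,0.6],0]
    - [0,[0,0,0.42],0]
    - [0,[0,0,0],0]
    - [0,[0,0,0],0]

```text
time_s: 5.45
tcp_pos: [0.5096, -0.2404, 0.0623]
eef_rot: [-180.0, 0.1, -178.5]
contact_force: [-0.0, 0.0, 0.3]
gripper_width: 0.0872
```

```bash
python3 cap.py 2; python3 -c "
from h import *
a=load('side2')['frame'];cv2.imwrite('pics/s2c.png',cv2.resize(a[150:310,270:430],None,fx=3.7,fy=3.7,interpolation=cv2.INTER_CUBIC))"
```

```text
{'time_s': 5.55, 'joints': array([-5.340e+00,  1.934e+01, -2.539e+01,  2.000e-02, -4.512e+01,
        6.790e+00]), 'contact_force': array([ 1.16, -0.23,  0.27])} [ 0.50947181 -0.24036346  0.06219967]
```

View pics/s2c.png

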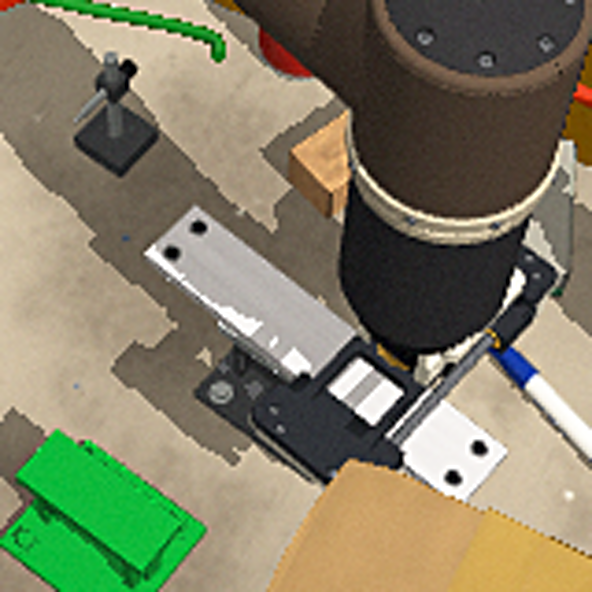

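The crop shows the fingers astride the bar's inner half and the bar unmoved. I'll go slightly lower and close.

Request:
apply_moves:
  plan:
    - [0,[0,0,0.07],0]
    - [255,[0,0,0],0]
    - [255,[0,0,0],0]
    - [255,[0,0,0],0]
    - [255,[0,0,0],0]
    - [255,[0,0,0],0]
    - [255,[0,0,0],0]
    - [255,[0,0,0],0]
  squeeze: 40

```text
time_s: 6.55
tcp_pos: [0.5083, -0.2402, 0.057]
eef_rot: [180.0, 0.0, -178.6]
contact_force: [1.2, -1.3, -0.1]
gripper_width: 0.0494
```

```bash
python3 cap.py 3; python3 -c "
from h import *
a=load('side3')['frame'];cv2.imwrite('pics/s3c.png',cv2.resize(a[150:310,270:430],None,fx=3.7,fy=3.7,interpolation=cv2.INTER_CUBIC))"
```

```text
{'time_s': 6.65, 'joints': array([ -5.34,  19.71, -25.68,  -0.  , -44.6 ,   6.78]), 'contact_force': array([ 0.67,  0.22, -1.  ])} [ 0.50834812 -0.24014553  0.05705684]
```

View pics/s3c.png

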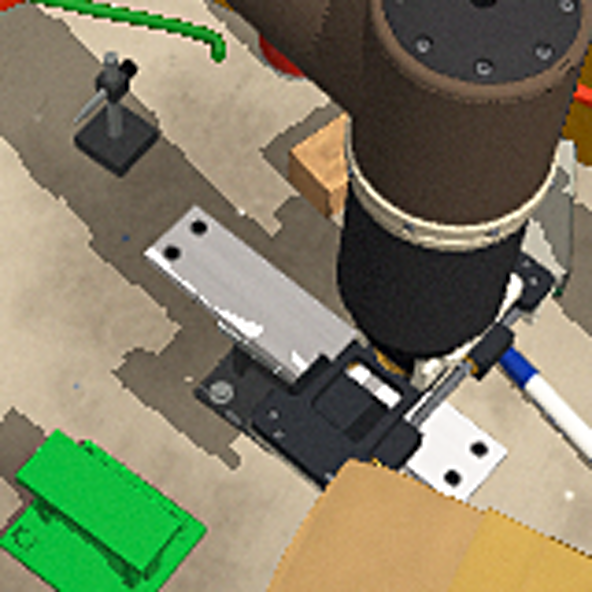

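Request:
apply_moves:
  plan:
    - [255,[0,0,0],-0.19]
    - [255,[-0.02,0,0],-0.19]
    - [255,[-0.02,0,0],-0.19]
    - [255,[0,0,0],0]
    - [255,[0,0.1,0],0]
    - [255,[0,0.1,0],0]
    - [255,[0,0,0],0]

```text
time_s: 7.52
tcp_pos: [0.5092, -0.2295, 0.0571]
eef_rot: [180.0, -0.0, -175.1]
contact_force: [0.2, 2.1, 0.9]
gripper_width: 0.0495
```

```bash
python3 cap.py 4; python3 -c "
from h import *
a=load('side4')['frame'];cv2.imwrite('pics/s4c.png',cv2.resize(a[150:310,270:430],None,fx=3.7,fy=3.7,interpolation=cv2.INTER_CUBIC))"
```

```text
{'time_s': 7.625, 'joints': array([-4.200e+00,  1.944e+01, -2.610e+01, -3.000e-02, -4.447e+01,
        9.100e+00]), 'contact_force': array([-0.19,  1.75,  1.07])} [ 0.50931246 -0.22962753  0.05706715]
```

View pics/s4c.png

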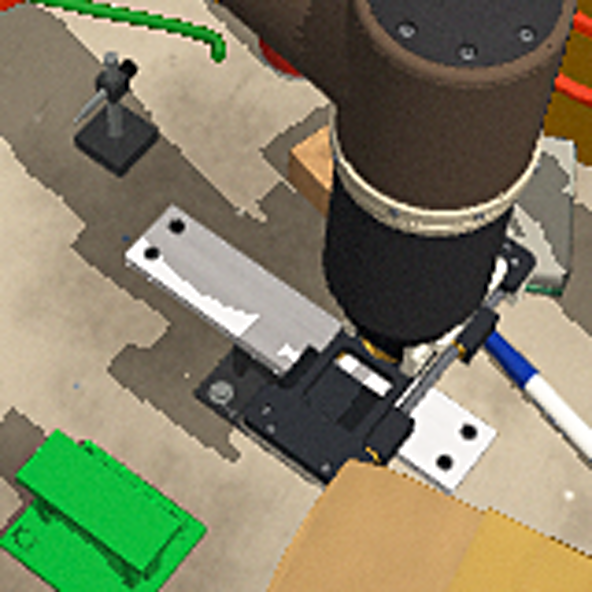

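View pics/top4.png

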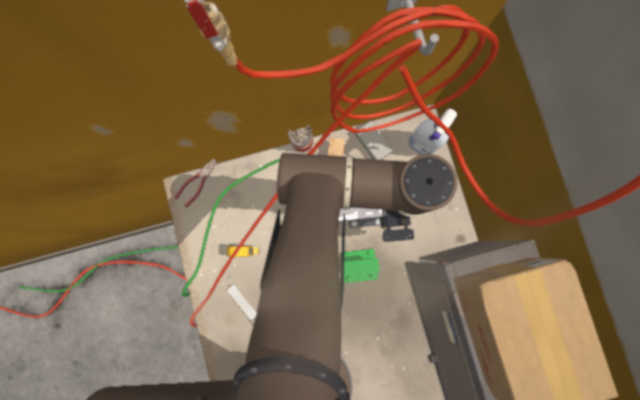

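The bar turned and slid with the fingers and lies flat. I slide on, checking forces as the fingers pass the table's rear end.

Request:
apply_moves:
  plan:
    - [255,[0,0.12,0],0]
    - [255,[0,0.12,0],0]
    - [255,[0,0.12,0],0]
    - [255,[0,0.12,0],0]
    - [255,[0,0.12,0],0]
    - [255,[0,0,0],0]

```text
time_s: 8.38
tcp_pos: [0.5068, -0.1995, 0.0571]
eef_rot: [180.0, -0.0, -175.1]
contact_force: [0.3, 1.4, 0.7]
gripper_width: 0.0497
```

```bash
python3 -c "
from plant import get_state as g
s=g();print(s['contact_force'],s['moment'],s['tcp_pos'])"
```

```text
[0.28251613 1.36458557 0.72409696] [0.62582298 0.00960932 0.03060435] [ 0.50681985 -0.19947042  0.05705787]
```

Request:
apply_moves:
  plan:
    - [255,[0,0.12,0],0]
    - [255,[0,0.12,0],0]
    - [255,[0,0.12,0],0]
    - [255,[0,0.12,0],0]
    - [255,[0,0.12,0],0]
    - [255,[0,0.12,0],0]
    - [255,[0,0.12,0],0]
    - [255,[0,0.12,0],0]
    - [255,[0,0,0],0]

```text
time_s: 9.5
tcp_pos: [0.5028, -0.1516, 0.0571]
eef_rot: [180.0, 0.0, -175.1]
contact_force: [-0.1, 2.1, 1.8]
gripper_width: 0.0495
```

```bash
python3 cap.py 5; python3 -c "
from h import *
from plant import get_state as g
print(g()['moment'])
a=load('side5')['frame'];cv2.imwrite('pics/s5c.png',cv2.resize(a[150:310,250:410],None,fx=3.7,fy=3.7,interpolation=cv2.INTER_CUBIC))
a=load('top5')['frame'];cv2.imwrite('pics/t5c.png',cv2.resize(a[150:260,260:420],None,fx=5,fy=5,interpolation=cv2.INTER_CUBIC))"
```

```text
{'time_s': 9.6, 'joints': array([ 4.580e+00,  1.677e+01, -3.033e+01, -3.000e-02, -4.289e+01,
        3.100e-01]), 'contact_force': array([0.04, 1.86, 1.58])} [ 0.50286482 -0.15193558  0.05705939]
[ 0.82767077  0.03503654 -0.00587045]
```

View pics/s5c.png

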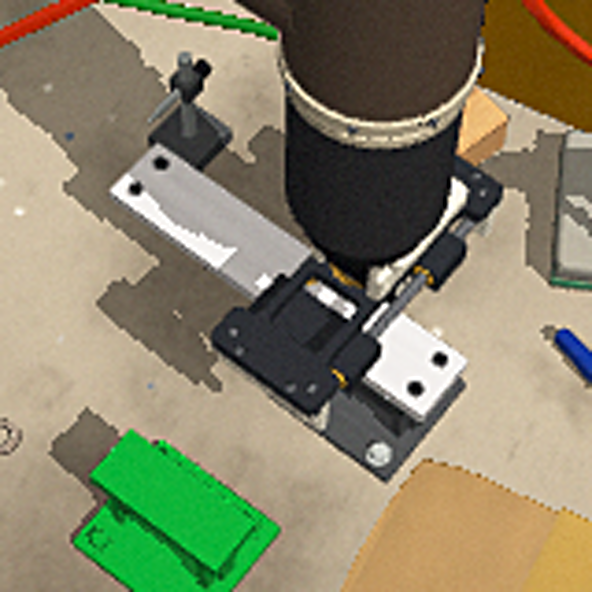

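View pics/t5c.png

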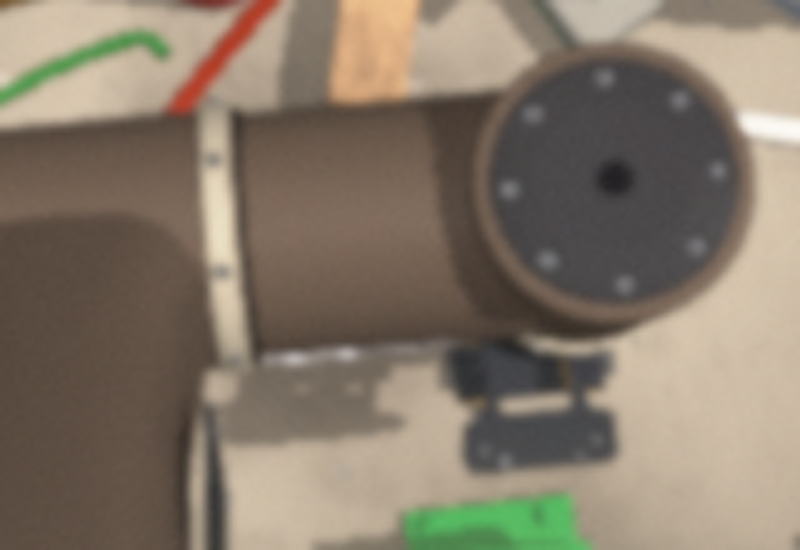

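```bash
cat > m.py <<'E'
from h import *
import sys
np.set_printoptions(precision=4,suppress=True)
u=np.array([-np.sin(np.radians(4.8)),np.cos(np.radians(4.8))]); v=np.array([-u[1],u[0]]); C=np.array([.503,-.1650]) # side-view rest centre
def rel(p): d=np.array(p)[:2]-C; return np.array([d@u,d@v])
def rep(k,x0,y0,pts,tip,sc=3.7):
    s=load("side"+k); S=lambda a:(x0+(a[0]+.5)/sc-.5,y0+(a[1]+.5)/sc-.5)
    P=[onz(s,S(p),.082)[:2] for p in pts]
    print("outer mid",rel((P[0]+P[1])/2),"inner mid",rel((P[2]+P[3])/2),"len",np.linalg.norm(P[0]+P[1]-P[2]-P[3])/2)
    d=P[0]+P[1]-P[2]-P[3]; print("yaw rel rest",np.degrees(np.arctan2(d[1],d[0]))-94.8)
    print("tip",rel(onz(s,S(tip),.077)))
E
python3 - <<'E'
from m import *
rep("0",270,140,[(195,242),(146,291),(508,488),(463,538)],(78,158))
rep("5",250,150,[(155,143),(109,189),(468,359),(423,418)],(154,122))
E
```

```text
outer mid [ 0.1126 -0.0084] inner mid [-0.1456  0.0049] len 0.25850614300263663
yaw rel rest -2.9507211527275956
tip [ 0.2182 -0.0368]
outer mid [0.2026 0.001 ] inner mid [-0.0575  0.0012] len 0.2600447673542437
yaw rel rest -0.04016662680960792
tip [ 0.2166 -0.0371]
```

```bash
python3 -c "
from h import *
a=load('side5')['frame'];cv2.imwrite('pics/s5d.png',cv2.resize(a[165:215,270:330],None,fx=12,fy=12,interpolation=cv2.INTER_NEAREST))
a=load('side0')['frame'];cv2.imwrite('pics/s0d.png',cv2.resize(a[160:210,280:340],None,fx=12,fy=12,interpolation=cv2.INTER_NEAREST))
a=load('top0')['frame'];cv2.imwrite('pics/t0d.png',cv2.resize(a[180:220,270:330],None,fx=12,fy=12,interpolation=cv2.INTER_NEAREST))"
```

```text
(no output)
```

View pics/s5d.png

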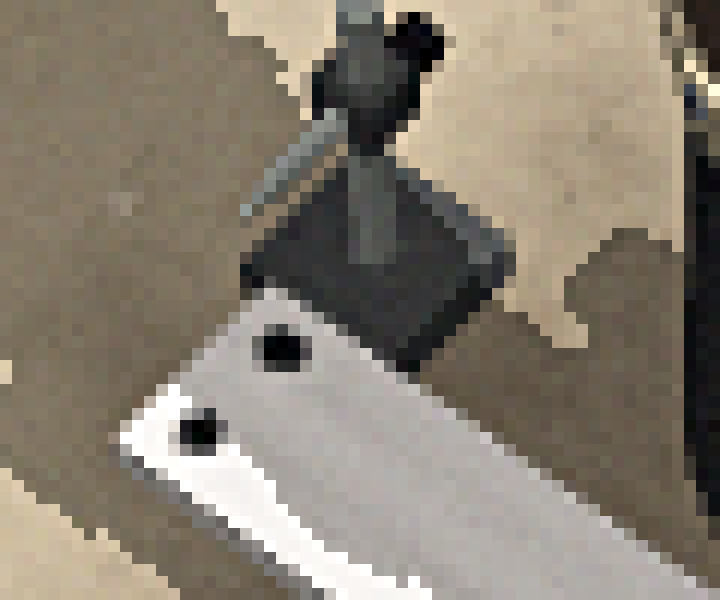

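View pics/s0d.png

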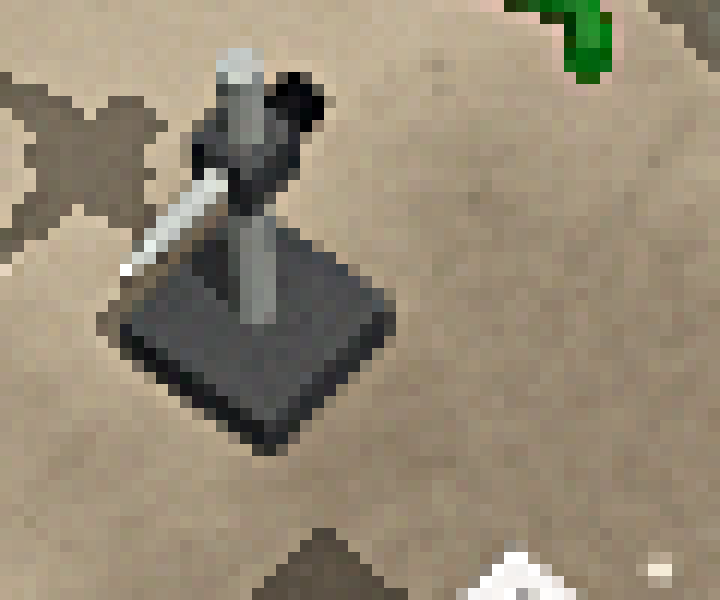

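View pics/t0d.png

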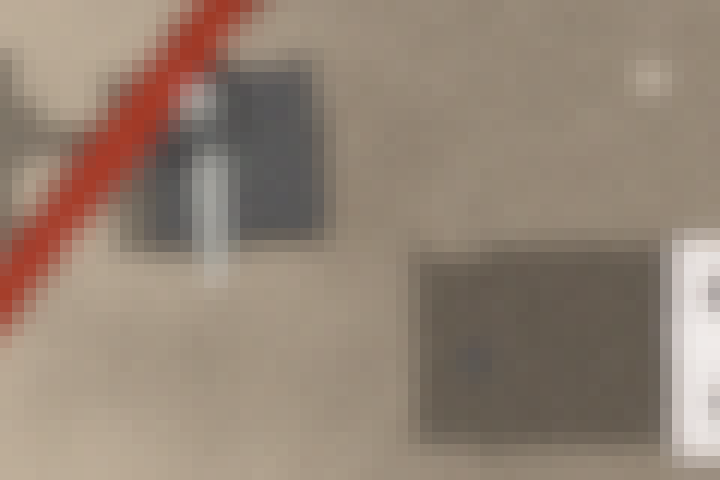

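```bash
python3 - <<'E'
from m import *
s=load("side0");t=load("top0")
ts=(289.8,182.1); tt=(287.4,203.8)
print(tri(s,ts,t,tt)); print("tip side",rel(onz(s,ts,.077)),"top",rel(onz(t,tt,.077)))
tp=plate(t,(320,190,430,222),thr=150)[1]
print("top plate0 ends",[rel(p) for p in tp]); tp=plate(t,(320,190,430,222),thr=190)[1]; print([rel(p) for p in tp])
s5=load("side5"); Z=lambda a:(270+a[0]/12-.5,165+a[1]/12-.5)
for p in((262,282),(112,438),(190,362)): print(rel(onz(s5,Z(p),.082)))
# foot/post of the gauge check: post axis at z .016 base and top
print("post base side",rel(onz(s,(280+258/12-.5,160+320/12-.5),.016)))
E
```

```text
(array([0.5199, 0.0575, 0.0776]), array([-0.0786,  0.011 ]), array([ 0.0733, -0.0962]))
tip side [ 0.2204 -0.0359] top [ 0.2206 -0.0353]
top plate0 ends [array([-0.1486,  0.0391]), array([-0.1558, -0.0393]), array([ 0.1084, -0.0634]), array([0.1155, 0.015 ])]
[array([0.1149, 0.0149]), array([-0.1443,  0.0298]), array([-0.1472, -0.0207]), array([ 0.112 , -0.0356])]
[ 0.2035 -0.0227]
[0.2026 0.0254]
[0.2022 0.0015]
post base side [ 0.2177 -0.0728]
```

Request:
apply_moves:
  plan:
    - [255,[0,0.09,0],0]
    - [255,[0,0.09,0],0]
    - [255,[0,0.09,0],0]
    - [255,[0,0.09,0],0]
    - [255,[0,0,0],0]
    - [255,[0,0,0],0]

```text
time_s: 10.35
tcp_pos: [0.5013, -0.1339, 0.0571]
eef_rot: [180.0, 0.0, -175.1]
contact_force: [-0.0, 2.8, 3.4]
gripper_width: 0.0498
```

```bash
python3 cap.py 6; python3 -c "
from h import *
from plant import get_state as g
print(g()['moment'])
a=load('side6')['frame'];cv2.imwrite('pics/s6d.png',cv2.resize(a[165:215,270:330],None,fx=12,fy=12,interpolation=cv2.INTER_NEAREST))
cv2.imwrite('pics/s6c.png',cv2.resize(a[150:310,250:410],None,fx=3.7,fy=3.7,interpolation=cv2.INTER_CUBIC))"
```

```text
{'time_s': 10.45, 'joints': array([ 6.700e+00,  1.626e+01, -3.113e+01, -3.000e-02, -4.261e+01,
       -1.820e+00]), 'contact_force': array([-0.64,  3.2 ,  2.82])} [ 0.50133985 -0.13411115  0.05705637]
[ 1.12231617  0.21718996 -0.02729097]
```

View pics/s6d.png

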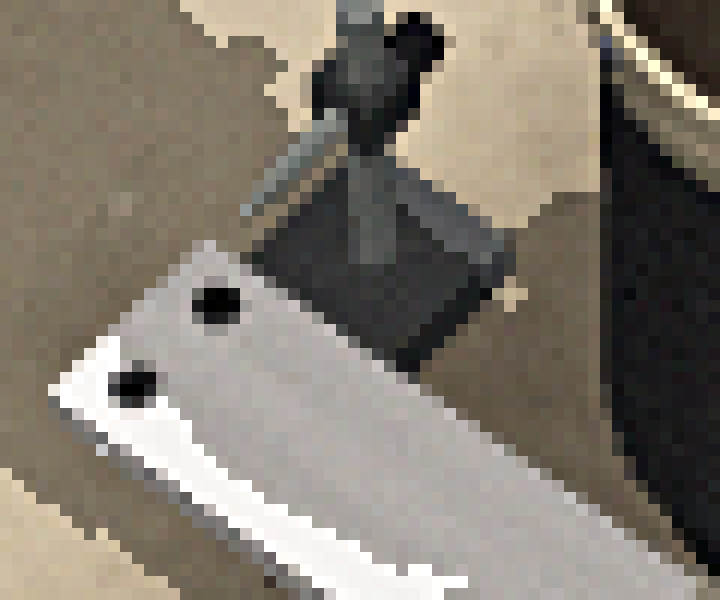

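View pics/s6c.png

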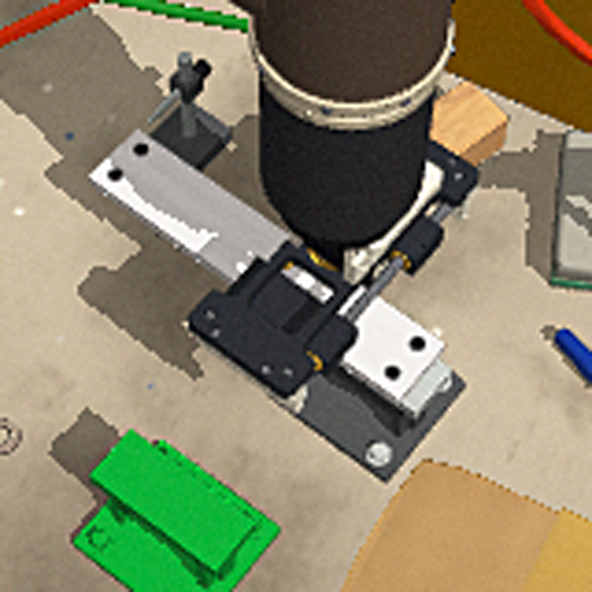

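```bash
python3 - <<'E'
from m import *
s=load("side6"); Z=lambda a:(270+a[0]/12-.5,165+a[1]/12-.5)
A=[onz(s,Z(p),.082) for p in((210,240),(50,392),(125,318))]
print("end",[rel(a) for a in A],"tip",rel(onz(s,Z((243,211)),.077)))
rep("6",250,150,[(137,128),(89,176),(443,342),(403,402)],(154,122))
a=s["frame"];cv2.imwrite('pics/s6e.png',cv2.resize(a[220:285,335:385],None,fx=9,fy=9,interpolation=cv2.INTER_NEAREST))
E
```

```text
end [array([ 0.2188, -0.0237]), array([0.2199, 0.0251]), array([0.2198, 0.0019])] tip [ 0.2206 -0.0359]
outer mid [0.2199 0.0007] inner mid [-0.0398  0.0009] len 0.2596946498502002
yaw rel rest -0.04715026291091817
tip [ 0.2166 -0.0371]
```

View pics/s6e.png

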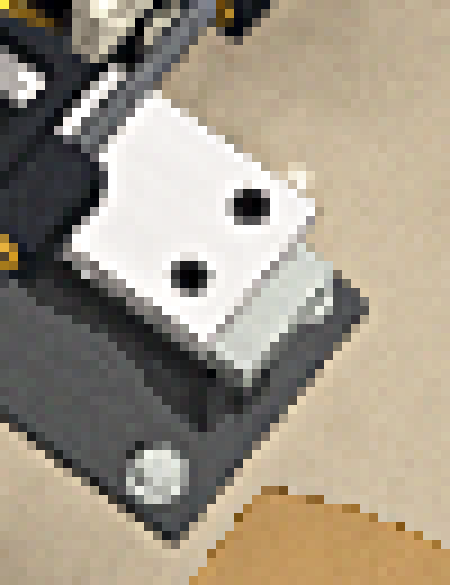

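```bash
python3 - <<'E'
from m import *
s=load("side6"); Z=lambda a:(335+a[0]/9-.5,220+a[1]/9-.5)
f=lambda p,z: rel(onz(s,Z(p),z))
print("table in",f((243,376),.07),f((332,262),.07)); print("plate in",f((212,338),.082),f((318,210),.082)); print("foot in",f((172,540),.008),f((370,300),.008))
E
```

```text
table in [-0.0495  0.0224] [-0.0483 -0.0182]
plate in [-0.0396  0.0237] [-0.0393 -0.0227]
foot in [-0.0497  0.0477] [-0.05   -0.0426]
```

Request:
apply_moves:
  plan:
    - [255,[0,0.02,0],0]
    - [255,[0,0,0],0]
    - [255,[0,0,0],0]
    - [255,[0,0,0],0]

```text
time_s: 10.95
tcp_pos: [0.5013, -0.1337, 0.0571]
eef_rot: [-180.0, 0.0, -175.1]
contact_force: [0.5, -2.3, 2.8]
gripper_width: 0.0496
```

```bash
python3 cap.py 7; python3 -c "
from h import *
a=load('side7')['frame']
cv2.imwrite('pics/s7c.png',cv2.resize(a[140:300,230:430],None,fx=3.7,fy=3.7,interpolation=cv2.INTER_CUBIC))
cv2.imwrite('pics/s7d.png',cv2.resize(a[165:215,270:330],None,fx=12,fy=12,interpolation=cv2.INTER_NEAREST))"
```

```text
{'time_s': 11.05, 'joints': array([ 6.780e+00,  1.624e+01, -3.118e+01,  1.000e-02, -4.259e+01,
       -1.940e+00]), 'contact_force': array([ 1.5 , -3.99,  2.05])} [ 0.50125458 -0.1336371   0.05708272]
```

View pics/s7d.png

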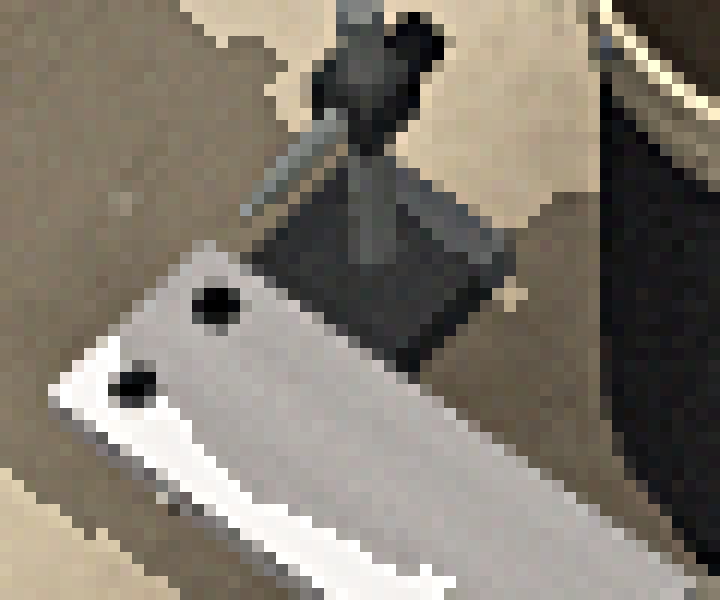

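View pics/side7.png

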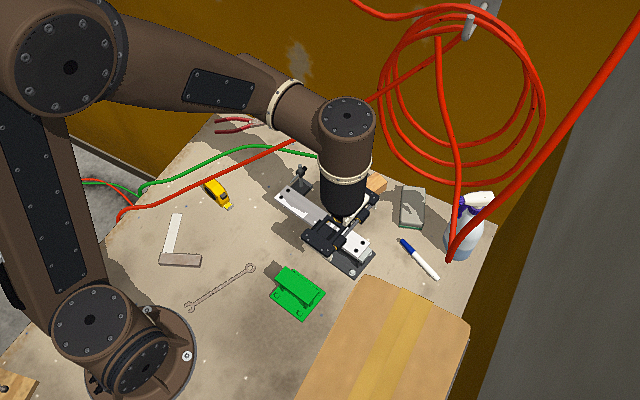

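The views show the bar's outer end level with the pointer tip: the corner is at side (287,184) and the tip at (290,182). The bar is flat and held, and the bystanders haven't moved, so I hand in.

```bash
python3 -c "
from plant import close_job
print(close_job())"
```

```text
the job is handed in; nothing more can be done
None
```

I gripped the plate about 60 mm inward of its centre, straightened it by about 3.4°, and slid it out about 107 mm along the rest. I handed the job in at about 11 s with the fingers still holding it at 40 N.

**Last checks:**
- **Pointer:** the plate's outer end was about 1 mm short of the tip. I then commanded one more 1 mm step, but the arm moved only about 0.5 mm and the end showed no visible change in the picture.
- **Straight and centred:** the plate was within about 0.1° of the estimated rest direction, which I know to about 0.5°. It was about 1.5 mm off centre.
- **Held flat:** it looked flat in the pictures. The table was pushing up on the held plate with 2 to 3 N, and the finger opening was 49.6 mm.
- **Bystanders:** the tape measure and pen looked unmoved. The wood block was partly hidden behind the arm, but nothing touched it.

**What disagreed or is less certain:**
- My first reading of the pointer tip in the side view was about 1 px off, which put it 2–4 mm short. Read again from enlarged crops, the tip came out at 77.6 mm high (77 mm given), and the two views agreed to within 1 mm.
- The arm hid the plate from the top camera after the grasp, so the final checks rest on the side view and the arm's own position.

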